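Make up two craft-class painting kits

ROBOT

A 6-joint arm with a two-finger parallel gripper is mounted at the origin on the work surface. World frame = base frame: x ahead of the robot, y to its left, z up, the work surface at z = 0. Lengths are in m, angles in rad, forces in N, time in s.
With the tool pointing down it reaches from about 0.375 to 0.975 m from the base axis. Payload 3.8 kg.
Tool frame: the origin (TCP) lies at the very end of the fingers, on their centre line; the grasp point (between the pads) lies 19 mm behind it; z points along the fingers, y is the line along which they close (so a half turn about z gives the same grasp; the last joint's range is limited). The gripper opens to 88 mm and grips with 3 to 60 N. Pads are 18 mm wide; open, the fingers measure 123 mm over their backs; the gripper's body (75 mm by 187 mm) begins 45 mm behind the grasp point.
Start: joints at [-1.187, 0.264, 1.604, -0, 1.274, -0.037], TCP at [0.276, -0.616, 0.239] pointing down, gripper open.
Joint ranges: [-2.63, 2.63], [-0.94, 2.18], [0.31, 2.57], [-1.31, 4.45], [0, 2.66], [-2.55, 2.55]. Speed limits (rad/s): [2.57, 2.57, 3.14, 3.14, 3.14, 3.14].

INTERFACE

Orientations are given as a rotation vector (axis times angle).
In Python, from plant import env gives the robot as it stands. The module is installed in compiled form; this text tells all that it offers.
- The arm moves only by the shell command python3 -m jog 'ROWS' [FORCE]. ROWS is JSON, a list of rows, each an object with "xyz": the shift along the tool's x, y, z in units of 0.3 m (1.0 is 0.3 m), a list of three; "spin": the turn about the tool's z in units of 90 degrees (1.0 is 90 degrees); "gripper": the opening, from -1 (shut) to 1 (fully open). A call has 1 to 5 rows; each row shifts and turns the commanded pose from where the row before left it, along the tool's axes as they then stand; what a row does not reach is not made up. A row lasts 1/12 s, in which the tool goes at most 41.7 mm and 7.16 degrees, less where a joint would pass 70% of its speed; a pose out of reach is approached as far as the arm can. A call with a number of a shift or a turn outside -1 to 1 is refused whole. A call with a gripper value outside its range is refused whole. The fingers move at their own pace and stop on an object; FORCE is the grip in N (left out, the last holds). Time passes only in rows, so rows that do not move let the fingers close. It gives the time, the measured TCP pose, the force, the opening and the grip force at its end, in the units of the state.
- env.state(): the state, without advancing time (a new reading comes with each control period).
- env.read_camera(name): name is "scene" or "top" or "wrist"; returns the picture (400x640x3 uint8, red, green, blue); there is no depth.
- env.calibration(name): a dict with "K" (3x3 intrinsics, pixels), "k1" (the pictures are not rectified: a ray, as slopes to the right and down, at radius r is drawn at 1 + k1 r^2 times it, then the intrinsics apply), "R" (3x3) and "t" (3): a world point X has camera coordinates R X + t; the wrist camera has in their place "mount" (4x4, takes a point from camera to tool coordinates, whose origin is the TCP and whose axes are the flange's). Camera axes: x right, y down, z forward; pixel columns grow to the right and rows downward; lengths in m; the calibration is good to about 2 mm. A picture is of the moment at which its call begins: read the wrist's pose just before it. calibration takes no time and is no camera call.
- env.sign_off(): hands the job in; it is judged then, once.
The state is a dict: "time_s": time; "qpos": joint angles; "joint_velocities": joint speeds; "joint_torque": joint torques, N m; "tool_pos": TCP position; "eef_rot": TCP orientation; "force": force on the tool from outside, world axes, zero at the start; "torque": the same for the moment, N m; "gripper_width": opening from 0.0 (shut) to 1.0 (fully open); "grasp_force": force on a finger pad.
Only numpy, scipy, OpenCV 4.12 (cv2) and the standard library are available. Lean on these libraries where they do the work, as an engineer would, in place of code of your own. Each camera call takes 0.05 s, during which the arm holds its last target. There are 200 camera calls.

TASK

Make up the two class kits: the white cup and the slim paint bottle go into the short two-pocket tray, one to a pocket in either order; the paint jar goes into the middle pocket of the long three-pocket tray, with the peg doll and the hand stamp in its two end pockets, either way round. Everything should stand upright, flat on the floor of its pocket, and leave the roll of tape and the cork block where they are.

Things in the scene. Friction and masses are not known exactly. Their poses are not given: they have to be found in the camera images.
- long_tray: Long shallow pine kit tray with three equal pockets in a row, fixed to the table for filling. Outside 82 mm (x) by 234 mm (y); walls and dividers 6 mm thick, tops 14 mm above the table; floor 6 mm thick. Origin: centre of its underside, on the table; its y axis runs along the row. Pockets are 70 by 70 mm, centred at y = -76, 0 and +76 mm, x = 0.
- short_tray: Short shallow pine kit tray with two equal pockets in a row, fixed to the table for filling. Outside 82 mm (x) by 158 mm (y); walls and divider 6 mm thick, tops 14 mm above the table; floor 6 mm thick. Origin: centre of its underside, on the table; its y axis runs along the row. Pockets are 70 by 70 mm, centred at y = -38 and +38 mm, x = 0.
- cup: Unpainted white ceramic cup without a handle, open at the top: 52 mm across the rim, tapering evenly to 42 mm at the foot, 64 mm tall, wall 4 mm, about 0.16 kg. Loose, standing upright on the table. Origin: centre of its underside, z up. 
- jar: Squat white plastic paint jar with a wide black lid: body 52 mm across, lid 54 mm across from 34 mm up to the top, 52 mm tall, about 0.13 kg. Loose, standing upright on the table. Origin: centre of its underside, z up. 
- bottle: Small slim white plastic paint bottle with a narrow black cap: body 38 mm across and straight up to 46 mm, then sloping shoulders and a cap 19 mm across over the last 16 mm; 74 mm tall, about 0.08 kg. Loose, standing upright on the table. Origin: centre of its underside, z up. 
- doll: Plain turned wooden peg doll: round straight body 34 mm across up to 40 mm, then a neck and a round head 27 mm across; 71 mm tall, about 0.04 kg. Loose, standing upright on the table. Origin: centre of its underside, z up. 
- stamp: Wooden hand stamp: square base 44 by 44 mm, 19 mm high with a thin rubber sole, and on its middle an upright round dark wooden grip, 24 mm across, from the base up to 63 mm; about 0.07 kg. Its base fits a pocket at any turn. Loose, standing upright on the table. Origin: centre of its underside, z up. 
- tape: Roll of cream paper tape lying flat, to be left alone: 76 mm across, 52 mm hole, 24 mm high. Loose. Origin: centre of its underside.
- cork: Cork sanding block, to be left alone: 60 mm (x) by 36 mm (y), 28 mm high. Loose. Origin: centre of its underside.
There are look-alikes about, which are no part of the job. What is shaped like the stamp but green is not meant. Leave any yellow look-alike of the jar alone.

How it is judged:
By the outcome, as a careful person would: the job done as asked, in the order asked, and still so for the second after the job is handed in, with the robot touching nothing.
It also fails if it takes over 128 s, if anything falls off the work surface, if the arm or the gripper's body presses on something with over 40 N, if the wrist force passes 120 N, or if a joint passes its speed limit or range.

## Working session

There is one attempt and no reset: what is moved stays moved. The work goes in short steps, Python scripts to look and compute and a shell command to move; the robot and the scene stay as the last step left them, time stands still between calls to the robot, and variables do not carry over. Pictures are saved under pics/ and viewed, at most 14 in all, crops included, and the job is handed in when it is done.

```bash
mkdir -p pics; cat > h.py <<'E'
import numpy as np, cv2
from plant import env
from scipy.spatial.transform import Rotation as Rn
def ray(name,u,v,st=None):
    c=env.calibration(name);K=np.array(c["K"])
    d=np.array([(u-K[0,2])/K[0,0],(v-K[1,2])/K[1,1]]);p=d.copy()
    for _ in range(30): p=d/(1+c["k1"]*(p@p))
    r=np.r_[p,1]
    if "R" in c:
        R=np.array(c["R"]);t=np.array(c["t"]);return -R.T@t,R.T@r
    M=np.array(c["mount"]);T=Rn.from_rotvec(st["eef_rot"]).as_matrix()
    return T@M[:3,3]+np.array(st["tool_pos"]),T@M[:3,:3]@r
def at(name,u,v,z,st=None):
    o,d=ray(name,u,v,st);return (o+d*(z-o[2])/d[2])[:2]
def save(name,fn,crop=None,s=1):
    st=env.state();im=env.read_camera(name);cv2.imwrite("pics/raw_"+fn,im[:,:,::-1])
    show(fn,crop,s);return st
def show(fn,crop=None,s=1,src=None):
    im=cv2.imread("pics/raw_"+(src or fn))
    if crop: im=im[crop[1]:crop[3],crop[0]:crop[2]]
    cv2.imwrite("pics/"+fn,cv2.resize(im,None,fx=s,fy=s,interpolation=cv2.INTER_CUBIC))
E
python3 - <<'E'
from h import *
save("top","top0.png",None,1.25);save("scene","scene0.png",None,1.25)
s=env.state()
for k,v in s.items(): print(k,np.round(v,3))
for n in("top","scene","wrist"):print(n,env.calibration(n))
E
```

```text
time_s 0.1
qpos [-1.187  0.265  1.605 -0.     1.274 -0.037]
joint_velocities [ 0.001  0.001 -0.002 -0.001 -0.002  0.   ]
joint_torque [ 0.0000e+00 -5.0362e+01 -3.5807e+01  7.3000e-02  2.3000e-02 -0.0000e+00]
tool_pos [ 0.275 -0.616  0.238]
eef_rot [-3.07e+00 -6.56e-01  1.00e-03]
force [-0.134  0.246  0.838]
torque [0.001 0.07  0.01 ]
grasp_force 0.0
gripper_width 0.998
top {'K': array([[483.20424809,   0.        , 318.7722212 ],
       [  0.        , 483.20424809, 207.15617503],
       [  0.        ,   0.        ,   1.        ]]), 'k1': 0.021028470259564027, 'R': array([[ 0.02699721, -0.9995793 ,  0.01060076],
       [-0.98157637, -0.02851463, -0.18893052],
       [ 0.18915331, -0.00530486, -0.98193324]]), 't': array([-0.02188994,  0.47031019,  1.44986705])}
scene {'K': array([[399.33115092,   0.        , 317.13052042],
       [  0.        , 399.33115092, 201.13591796],
       [  0.        ,   0.        ,   1.        ]]), 'k1': -0.03925634920289893, 'R': array([[-0.63494427,  0.77245777,  0.01244037],
       [ 0.58154747,  0.48849651, -0.65051802],
       [-0.50857478, -0.40580802, -0.75938892]]), 't': array([ 0.32631804, -0.26141228,  1.31174181])}
wrist {'K': array([[354.43038185,   0.        , 320.57351237],
       [  0.        , 354.43038185, 202.73171633],
       [  0.        ,   0.        ,   1.        ]]), 'k1': -0.020785571016876628, 'mount': array([[-1.24605491e-04, -9.49525633e-01, -3.13689427e-01,
         8.04031531e-02],
       [ 9.99999932e-01, -2.26814950e-04,  2.89334350e-04,
        -5.45155105e-04],
       [-3.45879834e-04, -3.13689370e-01,  9.49525597e-01,
        -1.45620003e-01],
       [ 0.00000000e+00,  0.00000000e+00,  0.00000000e+00,
         1.00000000e+00]])}
```

View pics/top0.png

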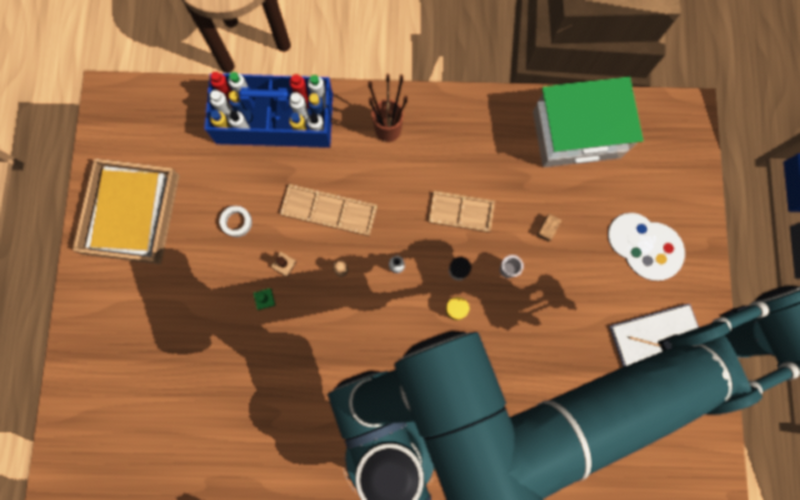

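View pics/scene0.png

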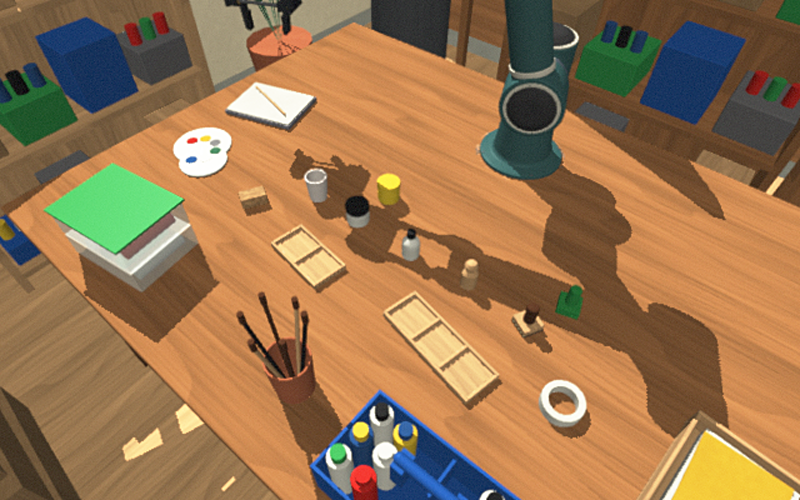

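The top view (800 px) shows:
- **Trays:** long at (328,208), short at (461,211).
- **To move:** stamp (282,262), doll (341,267), bottle (397,264), jar (460,267), cup (512,265).
- **Leave alone:** tape (235,221), cork (547,227).

What could be mistaken for what:
- **Stamp:** brown at (282,262) or green at (264,298). I choose the brown one.
- **Jar:** white with a black lid at (460,267) or yellow at (458,308). I choose the black-lidded one.
- **Bottle:** the slim one at (397,264) or those in the blue caddy at (230,100). I choose the one standing alone.
- **Cup:** the only one is at (512,265); the brush pot at (388,125) is not it.

Next is a close crop to check.

```bash
python3 - <<'E'
from h import *
show("crop1.png",(190,140,460,270),2.95,"top0.png")
E
```

```text
(no output)
```

View pics/crop1.png

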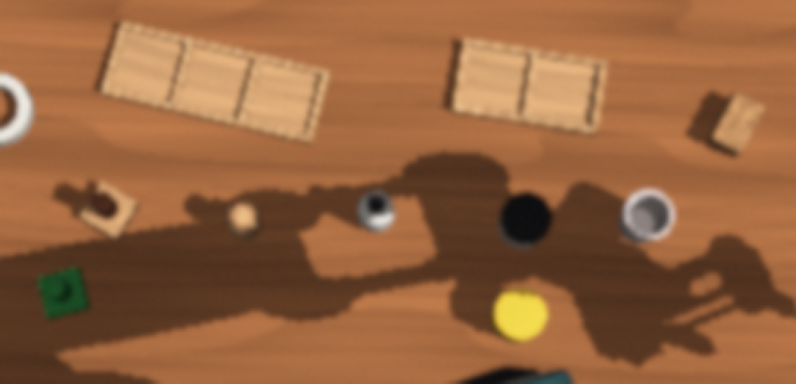

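```bash
python3 - <<'E'
from h import *
f=lambda u,v,z:at("top",190+u/2.95,140+v/2.95,z)
for n,c in dict(long=[(119,22),(328,71),(314,140),(100,93)],short=[(460,39),(606,62),(598,132),(449,107)]).items():
    P=np.array([f(u,v,.014) for u,v in c]);e=(P[0]-P[1]+P[3]-P[2]);a=np.arctan2(e[1],e[0])
    print(n,P.mean(0).round(4),"y-axis dir deg",np.degrees(a).round(1),"sizes",np.linalg.norm(P-np.roll(P,1,0),axis=1).round(3))
for n,c in dict(cup=(649,214,.064),jar=(526,219,.052),bottle=(377,204,.074),doll=(243,217,.058),stamp=(101,203,.063),stampbase=(108,208,.019),yellow=(521,314,.052),green=(62,288,.063),cork=(738,122,.028),tape=(0,108,.024)).items():
    print(n,f(*c).round(4))
E
```

```text
long [0.6007 0.1735] y-axis dir deg 78.6 sizes [0.082 0.235 0.079 0.238]
short [ 0.6069 -0.1668] y-axis dir deg 82.1 sizes [0.078 0.161 0.079 0.163]
cup [ 0.4584 -0.2873]
jar [ 0.4517 -0.1614]
bottle [ 0.4589 -0.0058]
doll [0.4442 0.1325]
stamp [0.4538 0.279 ]
stampbase [0.4566 0.2797]
yellow [ 0.3523 -0.157 ]
green [0.3645 0.3129]
cork [ 0.5683 -0.3908]
tape [0.5613 0.4009]
```

```bash
cat >> h.py <<'E'
def psi(st):
    R=Rn.from_rotvec(st["eef_rot"]).as_matrix();return np.degrees(np.arctan2(R[1,0],R[0,0]))
def go(x,y,z,p=None,st=None):
    st=st or env.state();R=Rn.from_rotvec(st["eef_rot"]).as_matrix()
    d=R.T@(np.array([x,y,z])-st["tool_pos"])/.3
    print("shift units",d.round(4),"psi",psi(st).round(2),"spin",None if p is None else round(-(p-psi(st))/90,4),"pos",np.round(st["tool_pos"],4),"t",round(st["time_s"],2))
E
python3 -m jog '[{"xyz":[0,0,0],"spin":-0.0775,"gripper":0.6},{"xyz":[0,0,0],"spin":-0.0775,"gripper":0.6},{"xyz":[0,0,0],"spin":-0.0775,"gripper":0.6},{"xyz":[0,0,0],"spin":-0.0775,"gripper":0.6}]' 20
python3 -m jog '[{"xyz":[0,0,0],"spin":-0.0775,"gripper":0.6},{"xyz":[0,0,0],"spin":-0.0775,"gripper":0.6},{"xyz":[0,0,0],"spin":-0.0775,"gripper":0.6},{"xyz":[0,0,0],"spin":-0.0775,"gripper":0.6}]'
python3 - <<'E'
from h import *
go(.46,-.287,.2,80)
print(env.state()["gripper_width"])
E
```

```text
time_s: 0.43
tool_pos: [0.2756, -0.6158, 0.2379]
eef_rot: [-2.818, -1.385, -0.0]
force: [0.2, -0.0, -0.2]
gripper_width: 0.8
grasp_force: 0.0
time_s: 0.77
tool_pos: [0.2756, -0.6157, 0.2379]
eef_rot: [-2.401, -2.024, -0.001]
force: [-0.6, -0.0, 0.1]
gripper_width: 0.804
grasp_force: 0.0
shift units [1.1838 0.4205 0.1275] psi 80.25 spin 0.0028 pos [ 0.2756 -0.6157  0.2379] t 0.77
0.8040377293466826
```

```bash
python3 -m jog '[{"xyz":[0.118,0.042,0.01],"spin":0,"gripper":0.6},{"xyz":[0.118,0.042,0.01],"spin":0,"gripper":0.6},{"xyz":[0.118,0.042,0.01],"spin":0,"gripper":0.6},{"xyz":[0.118,0.042,0.01],"spin":0,"gripper":0.6},{"xyz":[0.118,0.042,0.01],"spin":0,"gripper":0.6}]' >/dev/null
python3 -m jog '[{"xyz":[0.118,0.042,0.01],"spin":0,"gripper":0.6},{"xyz":[0.118,0.042,0.01],"spin":0,"gripper":0.6},{"xyz":[0.118,0.042,0.01],"spin":0,"gripper":0.6},{"xyz":[0.118,0.042,0.01],"spin":0,"gripper":0.6},{"xyz":[0.118,0.042,0.01],"spin":0,"gripper":0.6}]'
python3 - <<'E'
from h import *
st=save("wrist","w1.png",None,1.25);go(.46,-.287,.2,80,st)
import json;json.dump({k:np.array(v).tolist() for k,v in st.items()},open("w1.json","w"))
E
```

```text
time_s: 1.6
tool_pos: [0.4621, -0.2878, 0.2082]
eef_rot: [-2.408, -2.017, 0.0]
force: [0.3, -0.6, 0.2]
gripper_width: 0.798
grasp_force: 0.0
shift units [ 0.0013 -0.0072  0.0274] psi 79.9 spin -0.0011 pos [ 0.4621 -0.2878  0.2082] t 1.6
```

View pics/w1.png

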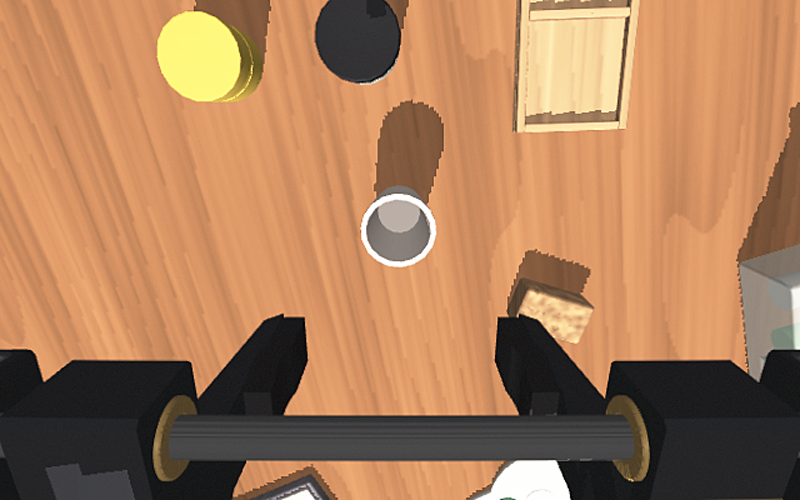

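Wrist view 1: cup rim centre at (398,229), jar lid (358,38), yellow jar (198,57), cork (553,310). The short tray's near outer edge runs from (514,131) to (626,128).

```bash
python3 - <<'E'
from h import *
import json;st=json.load(open("w1.json"))
f=lambda u,v,z:at("wrist",u/1.25,v/1.25,z,st)
c=f(398,229.5,.064);print("cup",c,"jar",f(358,38,.052),"traycorners",f(514,131,.014),f(626,128,.014))
go(*c,.022,80);go(*c,.1,80)
E
```

```text
cup [ 0.45933948 -0.28456876] jar [ 0.45606729 -0.1622255 ] traycorners [ 0.55481407 -0.23847515] [ 0.6373754  -0.25063244]
shift units [-0.0148 -0.0156  0.6181] psi 80.05 spin 0.0006 pos [ 0.4646 -0.2821  0.2075] t 1.65
shift units [-0.0133 -0.0157  0.3581] psi 80.05 spin 0.0006 pos [ 0.4646 -0.2821  0.2075] t 1.65
```

```bash
python3 -m jog '[{"xyz":[-0.015,-0.016,0.09],"spin":0,"gripper":0.6},{"xyz":[0,0,0.13],"spin":0,"gripper":0.6},{"xyz":[0,0,0.13],"spin":0,"gripper":0.6},{"xyz":[0,0,0],"spin":0,"gripper":0.6}]'
python3 - <<'E'
from h import *
st=save("wrist","w2.png",None,1.25);go(.4593,-.2846,.022,80,st)
E
```

```text
time_s: 1.98
tool_pos: [0.4507, -0.2892, 0.0957]
eef_rot: [-2.397, -2.009, 0.006]
force: [-0.7, 0.9, -0.9]
gripper_width: 0.801
grasp_force: 0.0
shift units [0.0186 0.0289 0.2454] psi 79.94 spin -0.0007 pos [ 0.4507 -0.2892  0.0957] t 1.98
```

View pics/w2.png

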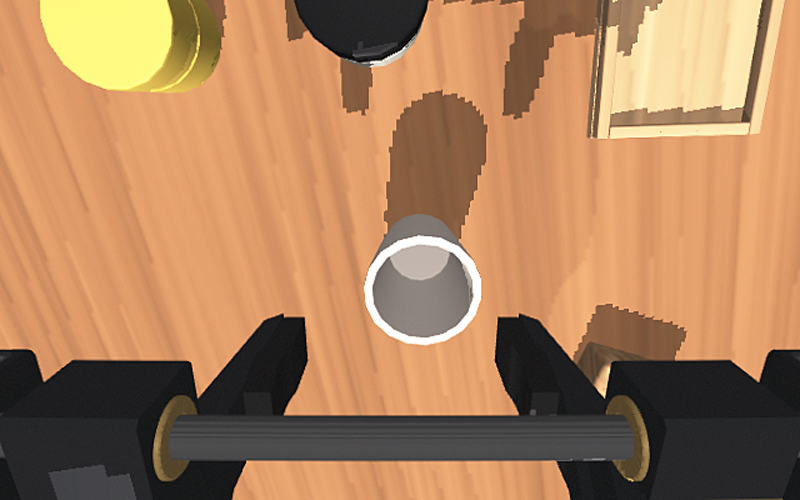

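Wrist view 2: cup rim centre at (423,290), about 25 px right of the midline between the fingers. A small side correction is needed.

```bash
python3 - <<'E'
from h import *
s=env.state();im=None
c=at("wrist",423/1.25,290/1.25,.064,{"eef_rot":[-2.397,-2.009,.006],"tool_pos":[.4507,-.2892,.0957]});print(c)
go(*c,.022,80)
E
```

```text
[ 0.45958358 -0.28438023]
shift units [0.0232 0.0226 0.2569] psi 79.92 spin -0.0008 pos [ 0.4524 -0.2905  0.0991] t 2.03
```

```bash
python3 -m jog '[{"xyz":[0.023,0.023,0],"spin":0,"gripper":0.6},{"xyz":[0,0,0],"spin":0,"gripper":0.6},{"xyz":[0,0,0.1],"spin":0,"gripper":0.6},{"xyz":[0,0,0],"spin":0,"gripper":0.6}]'
python3 - <<'E'
from h import *
go(.4596,-.2844,.022,80)
E
```

```text
time_s: 2.37
tool_pos: [0.4643, -0.2874, 0.0733]
eef_rot: [-2.407, -2.017, 0.0]
force: [-1.5, 0.4, -1.1]
gripper_width: 0.799
grasp_force: 0.0
shift units [ 0.0071 -0.017   0.1709] psi 79.93 spin -0.0008 pos [ 0.4643 -0.2874  0.0733] t 2.37
```

```bash
python3 -m jog '[{"xyz":[0,0,0],"spin":0,"gripper":0.6},{"xyz":[0,0,0],"spin":0,"gripper":0.6},{"xyz":[0,0,0],"spin":0,"gripper":0.6}]'
python3 - <<'E'
from h import *
go(.4596,-.2844,.022,80)
E
```

```text
time_s: 2.62
tool_pos: [0.4655, -0.2885, 0.0758]
eef_rot: [2.406, 2.015, 0.001]
force: [-0.1, -0.3, 0.9]
gripper_width: 0.802
grasp_force: 0.0
shift units [ 0.0103 -0.0222  0.1792] psi 79.91 spin -0.0011 pos [ 0.4655 -0.2885  0.0758] t 2.62
```

```bash
python3 -m jog '[{"xyz":[0.01,-0.022,0],"spin":0,"gripper":0.6},{"xyz":[0,0,0.09],"spin":0,"gripper":0.6},{"xyz":[0,0,0.09],"spin":0,"gripper":0.6},{"xyz":[0,0,0],"spin":0,"gripper":0.6},{"xyz":[0,0,0],"spin":0,"gripper":0.6}]'
python3 - <<'E'
from h import *
go(.4596,-.2844,.022,80)
E
```

```text
time_s: 3.03
tool_pos: [0.4568, -0.2826, 0.019]
eef_rot: [-2.406, -2.015, 0.001]
force: [-0.7, 0.4, 0.8]
gripper_width: 0.799
grasp_force: 0.0
shift units [-0.0044  0.0102 -0.01  ] psi 79.91 spin -0.0011 pos [ 0.4568 -0.2826  0.019 ] t 3.03
```

```bash
python3 -m jog '[{"xyz":[0,0,0],"spin":0,"gripper":-1},{"xyz":[0,0,0],"spin":0,"gripper":-1},{"xyz":[0,0,0],"spin":0,"gripper":-1},{"xyz":[0,0,0],"spin":0,"gripper":-1}]' 20
python3 -m jog '[{"xyz":[0,0,-0.1],"spin":0,"gripper":-1},{"xyz":[0,0,-0.13],"spin":0,"gripper":-1},{"xyz":[0,0,0],"spin":0,"gripper":-1},{"xyz":[0,0,0],"spin":0,"gripper":-1},{"xyz":[0,0,0],"spin":0,"gripper":-1}]'
python3 - <<'E'
from h import *
go(.6019,-.2042,.09,81.9)
E
```

```text
time_s: 3.37
tool_pos: [0.4597, -0.2845, 0.0216]
eef_rot: [2.406, 2.015, 0.001]
force: [0.1, 0.2, 5.2]
gripper_width: 0.561
grasp_force: 22.4
time_s: 3.78
tool_pos: [0.458, -0.2834, 0.0886]
eef_rot: [2.408, 2.017, -0.0]
force: [-1.1, -0.3, -2.3]
gripper_width: 0.563
grasp_force: 21.9
shift units [ 0.3439  0.4259 -0.0045] psi 79.91 spin -0.0221 pos [ 0.458  -0.2834  0.0886] t 3.78
```

```bash
python3 -m jog '[{"xyz":[0.0688,0.085,0],"spin":0,"gripper":-1},{"xyz":[0.0688,0.085,0],"spin":0,"gripper":-1},{"xyz":[0.0688,0.085,0],"spin":0,"gripper":-1},{"xyz":[0.0688,0.085,0],"spin":0,"gripper":-1},{"xyz":[0.0688,0.085,0],"spin":-0.022,"gripper":-1}]' >/dev/null
python3 -m jog '[{"xyz":[0,0,0],"spin":0,"gripper":-1},{"xyz":[0,0,0],"spin":0,"gripper":-1},{"xyz":[0,0,0],"spin":0,"gripper":-1},{"xyz":[0,0,0],"spin":0,"gripper":-1},{"xyz":[0,0,0],"spin":0,"gripper":-1}]'
python3 - <<'E'
from h import *
st=save("wrist","w3.png",None,1.25);go(.6019,-.2042,.029,81.9,st)
import json;json.dump({k:np.array(v).tolist() for k,v in st.items()},open("w3.json","w"))
E
```

```text
time_s: 4.62
tool_pos: [0.6002, -0.2047, 0.0878]
eef_rot: [-2.373, -2.056, 0.002]
force: [0.4, -0.2, -2.5]
gripper_width: 0.563
grasp_force: 21.5
shift units [0.0024 0.0056 0.1958] psi 81.82 spin -0.0009 pos [ 0.6002 -0.2047  0.0878] t 4.62
```

View pics/w3.png

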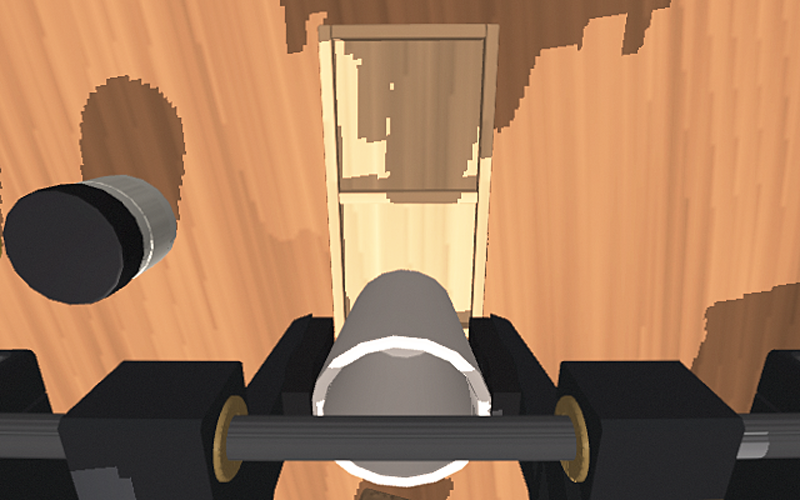

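Wrist view 3: the cup is upright in the gripper over the near pocket and square with the tray. Tray far edge (319,26)–(498,25), divider about (341,191)–(478,191), jar lid centre about (66,243).

```bash
python3 - <<'E'
from h import *
import json;st=json.load(open("w3.json"))
f=lambda u,v,z:at("wrist",u/1.25,v/1.25,z,st)
a,b=f(319,26,.014),f(498,25,.014);print(a,b,(a+b)/2,np.degrees(np.arctan2(*(b-a)[::-1])))
u=np.array([np.cos(np.radians(81.9)),np.sin(np.radians(81.9))]);m=(a+b)/2
print("center",m-.079*u,"pockets",m-.041*u,m-.117*u)
print("div",(f(338,191,.014)+f(482,191,.014))/2,"jar",f(66,243,.052))
go(*(m-.117*u),.029,81.9)
E
```

```text
[ 0.57905704 -0.08413454] [ 0.65852815 -0.0951595 ] [ 0.61879259 -0.08964702] -7.898188690045799
center [ 0.6076614  -0.16785889] pockets [ 0.61301564 -0.13023799] [ 0.60230715 -0.20547979]
div [ 0.60928028 -0.16385048] jar [ 0.45883669 -0.15793484]
shift units [-0.0014  0.0062  0.1972] psi 81.81 spin -0.001 pos [ 0.6006 -0.2048  0.0882] t 4.67
```

```bash
python3 -m jog '[{"xyz":[0,0.005,0.1],"spin":0,"gripper":-1},{"xyz":[0,0,0.07],"spin":0,"gripper":-1},{"xyz":[0,0,0.03],"spin":0,"gripper":-1},{"xyz":[0,0,0],"spin":0,"gripper":-1},{"xyz":[0,0,0],"spin":0,"gripper":-1}]'
python3 -m jog '[{"xyz":[0,0,0],"spin":0,"gripper":-1},{"xyz":[0,0,0],"spin":0,"gripper":-1},{"xyz":[0,0,0],"spin":0,"gripper":-1}]'
```

```text
time_s: 5.08
tool_pos: [0.6029, -0.2049, 0.0287]
eef_rot: [-2.373, -2.058, 0.001]
force: [0.1, -0.7, -1.9]
gripper_width: 0.566
grasp_force: 19.9
time_s: 5.33
tool_pos: [0.6037, -0.2048, 0.0295]
eef_rot: [2.372, 2.058, 0.001]
force: [0.4, -0.5, -2.2]
gripper_width: 0.566
grasp_force: 19.9
```

```bash
python3 -m jog '[{"xyz":[0,0,0.005],"spin":0,"gripper":-1},{"xyz":[0,0,0],"spin":0,"gripper":-1},{"xyz":[0,0,0],"spin":0,"gripper":0.6},{"xyz":[0,0,0],"spin":0,"gripper":0.6},{"xyz":[0,0,0],"spin":0,"gripper":0.6}]' 
python3 -m jog '[{"xyz":[0,0,-0.1],"spin":0,"gripper":0.6},{"xyz":[0,0,-0.13],"spin":0,"gripper":0.6},{"xyz":[0,0,-0.13],"spin":0,"gripper":0.6},{"xyz":[0,0,0],"spin":0,"gripper":0.6},{"xyz":[0,0,0],"spin":0,"gripper":0.6}]' 
python3 - <<'E'
from h import *
go(.459,-.02,.15,81)
E
```

```text
time_s: 5.75
tool_pos: [0.6038, -0.2046, 0.0276]
eef_rot: [2.372, 2.058, 0.001]
force: [-0.4, 0.4, 0.2]
gripper_width: 0.77
grasp_force: 0.0
time_s: 6.17
tool_pos: [0.6063, -0.2055, 0.1396]
eef_rot: [2.367, 2.054, 0.006]
force: [-0.1, 0.7, -0.1]
gripper_width: 0.796
grasp_force: 0.0
shift units [ 0.543  -0.5728 -0.0402] psi 81.89 spin 0.0099 pos [ 0.6063 -0.2055  0.1396] t 6.17
```

```bash
python3 -m jog '[{"xyz":[0.09,-0.095,-0.007],"spin":0,"gripper":0.6},{"xyz":[0.09,-0.095,-0.007],"spin":0,"gripper":0.6},{"xyz":[0.09,-0.095,-0.007],"spin":0,"gripper":0.6},{"xyz":[0.09,-0.095,-0.007],"spin":0,"gripper":0.6},{"xyz":[0.09,-0.095,-0.007],"spin":0,"gripper":0.6}]' >/dev/null
python3 -m jog '[{"xyz":[0.09,-0.095,-0.007],"spin":0,"gripper":0.6},{"xyz":[0,0,0],"spin":0,"gripper":0.6},{"xyz":[0,0,0],"spin":0,"gripper":0.6},{"xyz":[0,0,0],"spin":0,"gripper":0.6},{"xyz":[0,0,0],"spin":0,"gripper":0.6}]' >/dev/null
python3 -m jog '[{"xyz":[0,0,0],"spin":0,"gripper":0.6},{"xyz":[0,0,0],"spin":0,"gripper":0.6}]'
python3 - <<'E'
from h import *
st=save("wrist","w4.png",None,1.25);go(.459,-.0058,.018,81,st)
import json;json.dump({k:np.array(v).tolist() for k,v in st.items()},open("w4.json","w"))
E
```

```text
time_s: 7.17
tool_pos: [0.4577, -0.0209, 0.1476]
eef_rot: [-2.374, -2.057, 0.001]
force: [0.0, -0.7, 0.6]
gripper_width: 0.8
grasp_force: 0.0
shift units [ 0.0505 -0.0026  0.432 ] psi 81.81 spin 0.009 pos [ 0.4577 -0.0209  0.1476] t 7.17
```

View pics/w4.png

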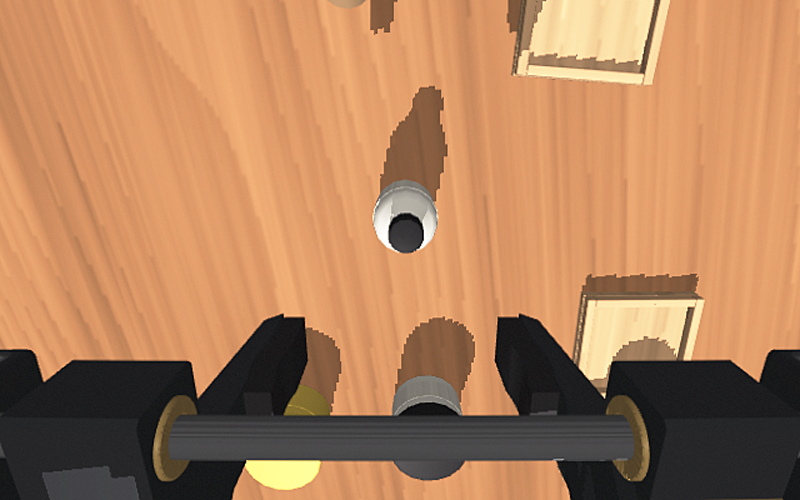

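Wrist view 4: bottle cap centre at (406,234). The long tray's near end edge runs (513,74)–(651,84), and the short tray and both jars sit low in the frame.

```bash
python3 - <<'E'
from h import *
import json;st=json.load(open("w4.json"))
f=lambda u,v,z:at("wrist",u/1.25,v/1.25,z,st)
a,b=f(513,74,.014),f(651,84,.014);m=(a+b)/2;print(a,b,m,np.degrees(np.arctan2(*(b-a)[::-1])))
u=np.array([np.cos(np.radians(78.6)),np.sin(np.radians(78.6))]);print("long c",m+.117*u)
c=f(406,234,.074);print(c);go(*c,.018,81.9)
E
```

```text
[0.53590192 0.06907855] [0.61710201 0.0523095 ] [0.57650197 0.06069403] -11.668413138383285
long c [0.59962787 0.17538575]
[ 0.46175828 -0.00181117]
shift units [0.0646 0.0052 0.432 ] psi 81.81 spin -0.001 pos [ 0.4575 -0.0208  0.1476] t 7.22
```

```bash
python3 -m jog '[{"xyz":[0.065,0.005,0.05],"spin":0,"gripper":0.6},{"xyz":[0,0,0.13],"spin":0,"gripper":0.6},{"xyz":[0,0,0],"spin":0,"gripper":0.6},{"xyz":[0,0,0.13],"spin":0,"gripper":0.6},{"xyz":[0,0,0.12],"spin":0,"gripper":0.6}]' >/dev/null
python3 -m jog '[{"xyz":[0,0,0],"spin":0,"gripper":0.6},{"xyz":[0,0,0],"spin":0,"gripper":0.6},{"xyz":[0,0,0],"spin":0,"gripper":-1},{"xyz":[0,0,0],"spin":0,"gripper":-1},{"xyz":[0,0,0],"spin":0,"gripper":-1}]' 15
python3 -m jog '[{"xyz":[0,0,0],"spin":0,"gripper":-1},{"xyz":[0,0,0],"spin":0,"gripper":-1},{"xyz":[0,0,0],"spin":0,"gripper":-1}]'
python3 - <<'E'
from h import *
go(.4615,-.002,.018,81.9)
E
```

```text
time_s: 8.05
tool_pos: [0.4636, -0.0011, 0.0214]
eef_rot: [2.371, 2.056, 0.005]
force: [-0.1, -0.7, 0.5]
gripper_width: 0.598
grasp_force: 0.0
time_s: 8.3
tool_pos: [0.4623, -0.001, 0.0201]
eef_rot: [2.372, 2.058, 0.003]
force: [-0.1, 0.6, 4.8]
gripper_width: 0.421
grasp_force: 15.0
shift units [-0.0038 -0.0023  0.007 ] psi 81.89 spin -0.0001 pos [ 0.4623 -0.001   0.0201] t 8.3
```

```bash
python3 -m jog '[{"xyz":[0,0,-0.1],"spin":0,"gripper":-1},{"xyz":[0,0,-0.13],"spin":0,"gripper":-1},{"xyz":[0,0,0],"spin":0,"gripper":-1},{"xyz":[0,0,0],"spin":0,"gripper":-1},{"xyz":[0,0,0],"spin":0,"gripper":-1}]' 
python3 -m jog '[{"xyz":[0,0,0],"spin":0,"gripper":-1},{"xyz":[0,0,0],"spin":0,"gripper":-1}]'
python3 - <<'E'
from h import *
go(.613,-.13,.09,81.9)
E
```

```text
time_s: 8.72
tool_pos: [0.4609, -0.0008, 0.0877]
eef_rot: [2.373, 2.059, 0.0]
force: [0.9, -0.1, -0.9]
gripper_width: 0.426
grasp_force: 15.0
time_s: 8.88
tool_pos: [0.4596, -0.0008, 0.0861]
eef_rot: [-2.371, -2.057, 0.004]
force: [-0.7, -0.1, -0.9]
gripper_width: 0.422
grasp_force: 15.0
shift units [-0.3542  0.5669 -0.0147] psi 81.89 spin -0.0001 pos [ 0.4596 -0.0008  0.0861] t 8.88
```

```bash
python3 -m jog '[{"xyz":[-0.059,0.094,-0.002],"spin":0,"gripper":-1},{"xyz":[-0.059,0.094,-0.002],"spin":0,"gripper":-1},{"xyz":[-0.059,0.094,-0.002],"spin":0,"gripper":-1},{"xyz":[-0.059,0.094,-0.002],"spin":0,"gripper":-1},{"xyz":[-0.059,0.094,-0.002],"spin":0,"gripper":-1}]' >/dev/null
python3 -m jog '[{"xyz":[-0.059,0.094,-0.002],"spin":0,"gripper":-1},{"xyz":[0,0,0],"spin":0,"gripper":-1},{"xyz":[0,0,0],"spin":0,"gripper":-1},{"xyz":[0,0,0],"spin":0,"gripper":-1},{"xyz":[0,0,0],"spin":0,"gripper":-1}]' >/dev/null
python3 -m jog '[{"xyz":[0,0,0],"spin":0,"gripper":-1},{"xyz":[0,0,0],"spin":0,"gripper":-1},{"xyz":[0,0,0],"spin":0,"gripper":-1}]'
python3 - <<'E'
from h import *
go(.613,-.13,.0275,81.9)
E
```

```text
time_s: 9.97
tool_pos: [0.6132, -0.1292, 0.0916]
eef_rot: [-2.372, -2.06, -0.0]
force: [-0.1, 0.1, -1.1]
gripper_width: 0.428
grasp_force: 15.0
shift units [-0.0027 -0.0004  0.2136] psi 81.94 spin 0.0004 pos [ 0.6132 -0.1292  0.0916] t 9.97
```

```bash
python3 -m jog '[{"xyz":[-0.002,0,0.1],"spin":0,"gripper":-1},{"xyz":[0,0,0.07],"spin":0,"gripper":-1},{"xyz":[0,0,0.043],"spin":0,"gripper":-1},{"xyz":[0,0,0],"spin":0,"gripper":-1},{"xyz":[0,0,0],"spin":0,"gripper":-1}]' 
python3 -m jog '[{"xyz":[0,0,0.004],"spin":0,"gripper":-1},{"xyz":[0,0,0],"spin":0,"gripper":-1},{"xyz":[0,0,0],"spin":0,"gripper":-1},{"xyz":[0,0,0],"spin":0,"gripper":-1}]'
```

```text
time_s: 10.38
tool_pos: [0.6133, -0.1303, 0.0272]
eef_rot: [-2.372, -2.058, 0.001]
force: [-0.7, 0.2, -0.4]
gripper_width: 0.421
grasp_force: 15.0
time_s: 10.72
tool_pos: [0.6141, -0.1306, 0.027]
eef_rot: [2.372, 2.058, 0.001]
force: [-0.5, 0.7, -0.6]
gripper_width: 0.423
grasp_force: 15.0
```

```bash
python3 -m jog '[{"xyz":[0,0,0],"spin":0,"gripper":0.6},{"xyz":[0,0,0],"spin":0,"gripper":0.6},{"xyz":[0,0,0],"spin":0,"gripper":0.6},{"xyz":[0,0,0],"spin":0,"gripper":0.6},{"xyz":[0,0,-0.1],"spin":0,"gripper":0.6}]' 
python3 -m jog '[{"xyz":[0,0,-0.13],"spin":0,"gripper":0.6},{"xyz":[0,0,-0.13],"spin":0,"gripper":0.6},{"xyz":[0,0,0],"spin":0,"gripper":0.6},{"xyz":[0,0,0],"spin":0,"gripper":0.6},{"xyz":[0,0,0],"spin":0,"gripper":0.6}]' 
python3 - <<'E'
from h import *
go(.4575,-.175,.13,78.6)
E
```

```text
time_s: 11.13
tool_pos: [0.6086, -0.1293, 0.0505]
eef_rot: [-2.366, -2.053, 0.01]
force: [0.3, 0.6, -1.1]
gripper_width: 0.778
grasp_force: 0.0
time_s: 11.55
tool_pos: [0.6135, -0.1305, 0.1343]
eef_rot: [2.373, 2.059, 0.0]
force: [-0.0, 0.2, -0.6]
gripper_width: 0.801
grasp_force: 0.0
shift units [-0.2203 -0.4938  0.0143] psi 81.89 spin 0.0366 pos [ 0.6135 -0.1305  0.1343] t 11.55
```

```bash
python3 -m jog '[{"xyz":[-0.044,-0.099,0],"spin":0,"gripper":0.6},{"xyz":[-0.044,-0.099,0],"spin":0,"gripper":0.6},{"xyz":[-0.044,-0.099,0],"spin":0,"gripper":0.6},{"xyz":[-0.044,-0.099,0],"spin":0,"gripper":0.6},{"xyz":[-0.044,-0.099,0],"spin":0.0366,"gripper":0.6}]' >/dev/null
python3 -m jog '[{"xyz":[0,0,0],"spin":0,"gripper":0.6},{"xyz":[0,0,0],"spin":0,"gripper":0.6},{"xyz":[0,0,0],"spin":0,"gripper":0.6},{"xyz":[0,0,0],"spin":0,"gripper":0.6},{"xyz":[0,0,0],"spin":0,"gripper":0.6}]' >/dev/null
python3 -m jog '[{"xyz":[0,0,0],"spin":0,"gripper":0.6},{"xyz":[0,0,0],"spin":0,"gripper":0.6}]'
python3 - <<'E'
from h import *
st=save("wrist","w5.png",None,1.25);go(.4575,-.16,.024,78.6,st)
import json;json.dump({k:np.array(v).tolist() for k,v in st.items()},open("w5.json","w"))
E
```

```text
time_s: 12.55
tool_pos: [0.458, -0.1747, 0.1342]
eef_rot: [-2.43, -1.991, 0.0]
force: [0.0, 0.3, 0.9]
gripper_width: 0.802
grasp_force: 0.0
shift units [ 0.0477 -0.0113  0.3674] psi 78.65 spin 0.0005 pos [ 0.458  -0.1747  0.1342] t 12.55
```

View pics/w5.png

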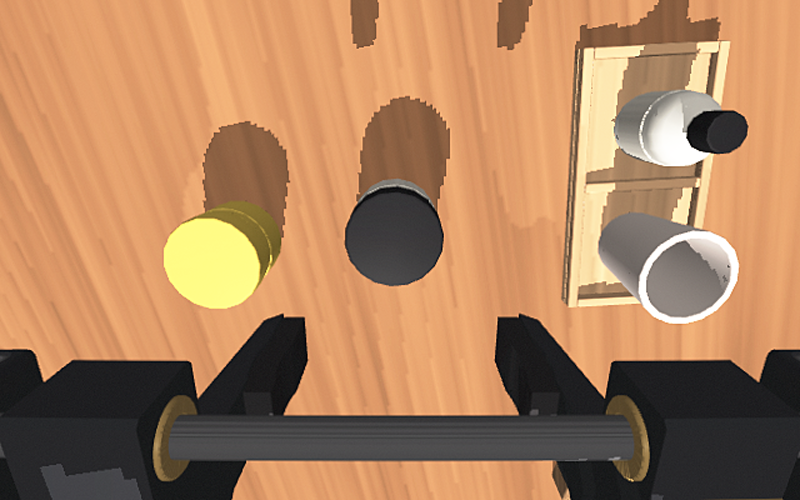

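Wrist view 5: the cup and bottle stand upright in the two short-tray pockets. Jar lid centre at (394,237); yellow jar clear at (212,262).

```bash
python3 - <<'E'
from h import *
import json;st=json.load(open("w5.json"))
c=at("wrist",394/1.25,237/1.25,.052,st);print(c);go(*c,.024,78.6,st)
E
```

```text
[ 0.45619107 -0.15873428]
shift units [ 0.051  -0.0164  0.3674] psi 78.65 spin 0.0005 pos [ 0.458  -0.1747  0.1342] t 12.55
```

```bash
python3 -m jog '[{"xyz":[0.051,-0.016,0.05],"spin":0,"gripper":0.6},{"xyz":[0,0,0.1],"spin":0,"gripper":0.6},{"xyz":[0,0,0],"spin":0,"gripper":0.6},{"xyz":[0,0,0.12],"spin":0,"gripper":0.6},{"xyz":[0,0,0.097],"spin":0,"gripper":0.6}]' >/dev/null
python3 -m jog '[{"xyz":[0,0,0],"spin":0,"gripper":0.6},{"xyz":[0,0,0],"spin":0,"gripper":0.6},{"xyz":[0,0,0],"spin":0,"gripper":-1},{"xyz":[0,0,0],"spin":0,"gripper":-1},{"xyz":[0,0,0],"spin":0,"gripper":-1}]' 20
python3 -m jog '[{"xyz":[0,0,0],"spin":0,"gripper":-1},{"xyz":[0,0,0],"spin":0,"gripper":-1},{"xyz":[0,0,0],"spin":0,"gripper":-1}]'
python3 -m jog '[{"xyz":[0,0,-0.1],"spin":0,"gripper":-1},{"xyz":[0,0,-0.13],"spin":0,"gripper":-1},{"xyz":[0,0,-0.1],"spin":0,"gripper":-1},{"xyz":[0,0,0],"spin":0,"gripper":-1},{"xyz":[0,0,0],"spin":0,"gripper":-1}]' 
python3 - <<'E'
from h import *
go(.5996,.1745,.124,78.6)
E
```

```text
time_s: 13.43
tool_pos: [0.4575, -0.1597, 0.0265]
eef_rot: [2.428, 1.988, 0.003]
force: [1.0, -0.5, 2.3]
gripper_width: 0.607
grasp_force: 20.1
time_s: 13.68
tool_pos: [0.4575, -0.1597, 0.0264]
eef_rot: [2.428, 1.987, 0.003]
force: [-0.7, 0.2, 7.2]
gripper_width: 0.603
grasp_force: 20.0
time_s: 14.1
tool_pos: [0.4575, -0.1597, 0.1259]
eef_rot: [2.427, 1.986, 0.004]
force: [0.5, 0.1, -1.9]
gripper_width: 0.603
grasp_force: 20.0
shift units [1.1856 0.2441 0.0065] psi 78.6 spin -0.0 pos [ 0.4575 -0.1597  0.1259] t 14.1
```

```bash
python3 -m jog '[{"xyz":[0.1185,0.0244,0],"spin":0,"gripper":-1},{"xyz":[0.1185,0.0244,0],"spin":0,"gripper":-1},{"xyz":[0.1185,0.0244,0],"spin":0,"gripper":-1},{"xyz":[0.1185,0.0244,0],"spin":0,"gripper":-1},{"xyz":[0.1185,0.0244,0],"spin":0,"gripper":-1}]' >/dev/null
python3 -m jog '[{"xyz":[0.1185,0.0244,0],"spin":0,"gripper":-1},{"xyz":[0.1185,0.0244,0],"spin":0,"gripper":-1},{"xyz":[0.1185,0.0244,0],"spin":0,"gripper":-1},{"xyz":[0.1185,0.0244,0],"spin":0,"gripper":-1},{"xyz":[0.1185,0.0244,0],"spin":0,"gripper":-1}]' >/dev/null
python3 -m jog '[{"xyz":[0,0,0],"spin":0,"gripper":-1},{"xyz":[0,0,0],"spin":0,"gripper":-1},{"xyz":[0,0,0],"spin":0,"gripper":-1},{"xyz":[0,0,0],"spin":0,"gripper":-1},{"xyz":[0,0,0],"spin":0,"gripper":-1}]' >/dev/null
python3 -m jog '[{"xyz":[0,0,0],"spin":0,"gripper":-1},{"xyz":[0,0,0],"spin":0,"gripper":-1}]'
python3 - <<'E'
from h import *
st=save("wrist","w6.png",None,1.25);go(.5996,.1745,.033,78.6,st)
import json;json.dump({k:np.array(v).tolist() for k,v in st.items()},open("w6.json","w"))
E
```

```text
time_s: 15.52
tool_pos: [0.5975, 0.174, 0.1233]
eef_rot: [2.432, 1.988, -0.0]
force: [-0.4, 0.1, -2.0]
gripper_width: 0.603
grasp_force: 20.0
shift units [0.0029 0.0065 0.301 ] psi 78.52 spin -0.0009 pos [0.5975 0.174  0.1233] t 15.52
```

View pics/w6.png

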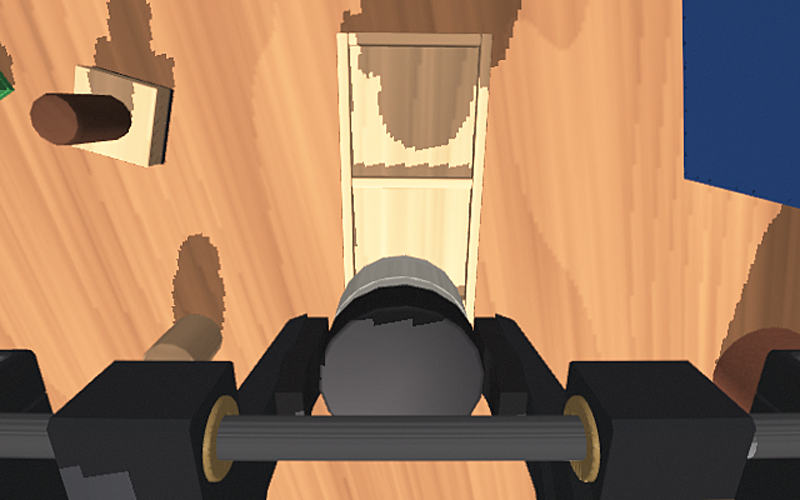

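Wrist view 6: the jar is held upright over the middle pocket. Far tray edge (337,34)–(492,34), stamp grip top (54,118), doll low left around (175,345).

```bash
python3 - <<'E'
from h import *
import json;st=json.load(open("w6.json"))
f=lambda u,v,z:at("wrist",u/1.25,v/1.25,z,st)
a,b=f(337,34,.014),f(492,34,.014);m=(a+b)/2;print(a,b,m,np.degrees(np.arctan2(*(b-a)[::-1])))
u=np.array([np.cos(np.radians(78.6)),np.sin(np.radians(78.6))]);c=m-.117*u;print("long c",c,c+.076*u,c-.076*u,"stamp",f(54,118,.063))
go(*c,.033,78.6)
E
```

```text
[0.58704493 0.29658044] [0.66655167 0.28047014] [0.6267983  0.28852529] -11.454645876497542
long c [0.60367239 0.17383357] [0.61869435 0.24833418] [0.58865043 0.09933296] stamp [0.45850824 0.28145526]
shift units [0.0027 0.0199 0.3014] psi 78.53 spin -0.0008 pos [0.5976 0.1742 0.1234] t 15.57
```

```bash
python3 -m jog '[{"xyz":[0.002,0.013,0.08],"spin":0,"gripper":-1},{"xyz":[0,0,0.1],"spin":0,"gripper":-1},{"xyz":[0,0,0.08],"spin":0,"gripper":-1},{"xyz":[0,0,0.036],"spin":0,"gripper":-1},{"xyz":[0,0,0],"spin":0,"gripper":-1}]' >/dev/null
python3 -m jog '[{"xyz":[0,0,0],"spin":0,"gripper":-1},{"xyz":[0,0,0],"spin":0,"gripper":-1},{"xyz":[0,0,0],"spin":0,"gripper":-1},{"xyz":[0,0,0],"spin":0,"gripper":-1},{"xyz":[0,0,0],"spin":0,"gripper":-1}]'
```

```text
time_s: 16.4
tool_pos: [0.6022, 0.175, 0.0353]
eef_rot: [2.431, 1.989, 0.002]
force: [0.6, 0.4, -1.0]
gripper_width: 0.607
grasp_force: 20.0
```

```bash
python3 -m jog '[{"xyz":[0,0,0.008],"spin":0,"gripper":-1},{"xyz":[0,0,0],"spin":0,"gripper":-1},{"xyz":[0,0,0],"spin":0,"gripper":-1},{"xyz":[0,0,0],"spin":0,"gripper":-1}]'
python3 -m jog '[{"xyz":[0,0,0],"spin":0,"gripper":0.6},{"xyz":[0,0,0],"spin":0,"gripper":0.6},{"xyz":[0,0,0],"spin":0,"gripper":0.6},{"xyz":[0,0,0],"spin":0,"gripper":0.6},{"xyz":[0,0,-0.1],"spin":0,"gripper":0.6}]' >/dev/null
python3 -m jog '[{"xyz":[0,0,-0.13],"spin":0,"gripper":0.6},{"xyz":[0,0,-0.13],"spin":0,"gripper":0.6},{"xyz":[0,0,0],"spin":0,"gripper":0.6},{"xyz":[0,0,0],"spin":0,"gripper":0.6},{"xyz":[0,0,0],"spin":0,"gripper":0.6}]' 
python3 - <<'E'
from h import *
go(.4585,.265,.13,78.6)
E
```

```text
time_s: 16.73
tool_pos: [0.6015, 0.1749, 0.0319]
eef_rot: [-2.431, -1.99, 0.0]
force: [-0.4, 0.7, -1.3]
gripper_width: 0.604
grasp_force: 20.0
time_s: 17.57
tool_pos: [0.6015, 0.1749, 0.1401]
eef_rot: [2.431, 1.99, 0.001]
force: [-0.9, -0.4, -0.3]
gripper_width: 0.801
grasp_force: 0.0
shift units [ 0.2003 -0.5268  0.0336] psi 78.6 spin -0.0 pos [0.6015 0.1749 0.1401] t 17.57
```

```bash
python3 -m jog '[{"xyz":[0.04,-0.105,0],"spin":0,"gripper":0.3},{"xyz":[0.04,-0.105,0],"spin":0,"gripper":0.3},{"xyz":[0.04,-0.105,0],"spin":0,"gripper":0.3},{"xyz":[0.04,-0.105,0],"spin":0,"gripper":0.3},{"xyz":[0.04,-0.105,0],"spin":0,"gripper":0.3}]' >/dev/null
python3 -m jog '[{"xyz":[0,0,0],"spin":0,"gripper":0.3},{"xyz":[0,0,0],"spin":0,"gripper":0.3},{"xyz":[0,0,0],"spin":0,"gripper":0.3},{"xyz":[0,0,0],"spin":0,"gripper":0.3},{"xyz":[0,0,0],"spin":0,"gripper":0.3}]' >/dev/null
python3 -m jog '[{"xyz":[0,0,0],"spin":0,"gripper":0.3},{"xyz":[0,0,0],"spin":0,"gripper":0.3}]'
python3 - <<'E'
from h import *
st=save("wrist","w7.png",None,1.25);go(.4585,.281,.027,78.6,st)
import json;json.dump({k:np.array(v).tolist() for k,v in st.items()},open("w7.json","w"))
E
```

```text
time_s: 18.57
tool_pos: [0.4598, 0.2643, 0.1399]
eef_rot: [2.432, 1.988, -0.0]
force: [0.1, 0.5, -1.6]
gripper_width: 0.65
grasp_force: 0.0
shift units [ 0.0536 -0.0152  0.3763] psi 78.52 spin -0.0008 pos [0.4598 0.2643 0.1399] t 18.57
```

View pics/w7.png

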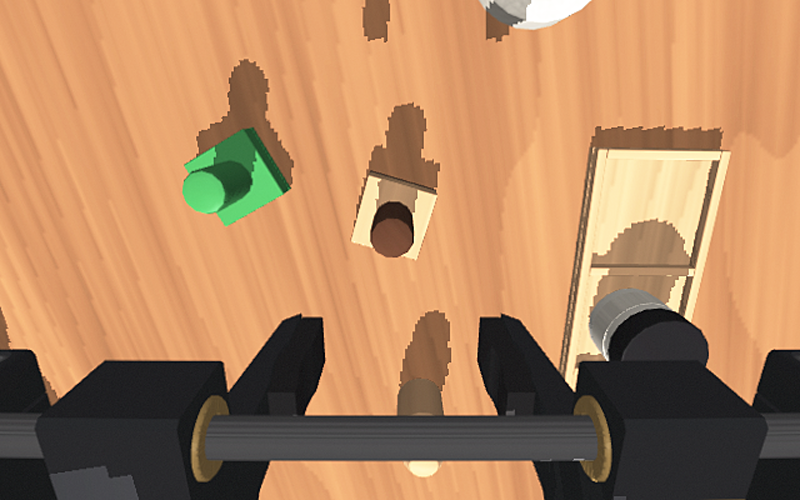

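Wrist view 7: brown stamp grip top at (391,237), base corners around (396,215). The green one is at (205,192), the jar stands in the middle pocket, and the doll is at (421,440).

```bash
python3 - <<'E'
from h import *
import json;st=json.load(open("w7.json"))
c=at("wrist",391.5/1.25,236.5/1.25,.063,st);print(c);go(*c,.027,78.6,st)
E
```

```text
[0.45716095 0.28232546]
shift units [ 0.0571 -0.0204  0.3763] psi 78.52 spin -0.0008 pos [0.4598 0.2643 0.1399] t 18.57
```

```bash
python3 -m jog '[{"xyz":[0.057,-0.02,0.02],"spin":0,"gripper":0.3},{"xyz":[0,0,0.1],"spin":0,"gripper":0.3},{"xyz":[0,0,0],"spin":0,"gripper":0.3},{"xyz":[0,0,0.13],"spin":0,"gripper":0.3},{"xyz":[0,0,0.121],"spin":0,"gripper":0.3}]' >/dev/null
python3 -m jog '[{"xyz":[0,0,0],"spin":0,"gripper":0.3},{"xyz":[0,0,0],"spin":0,"gripper":0.3},{"xyz":[0,0,0],"spin":0,"gripper":0.3},{"xyz":[0,0,0],"spin":0,"gripper":-1},{"xyz":[0,0,0],"spin":0,"gripper":-1}]' 20
python3 -m jog '[{"xyz":[0,0,0],"spin":0,"gripper":-1},{"xyz":[0,0,0],"spin":0,"gripper":-1},{"xyz":[0,0,0],"spin":0,"gripper":-1},{"xyz":[0,0,0],"spin":0,"gripper":-1},{"xyz":[0,0,0],"spin":0,"gripper":-1}]'
python3 -m jog '[{"xyz":[0,0,-0.1],"spin":0,"gripper":-1},{"xyz":[0,0,-0.13],"spin":0,"gripper":-1},{"xyz":[0,0,-0.08],"spin":0,"gripper":-1},{"xyz":[0,0,0],"spin":0,"gripper":-1},{"xyz":[0,0,0],"spin":0,"gripper":-1}]' 
python3 - <<'E'
from h import *
go(.6167,.2485,.12,78.6)
E
```

```text
time_s: 19.45
tool_pos: [0.4586, 0.2838, 0.0314]
eef_rot: [2.431, 1.989, 0.007]
force: [-0.4, -0.2, 0.3]
gripper_width: 0.522
grasp_force: 0.0
time_s: 19.87
tool_pos: [0.4571, 0.283, 0.0295]
eef_rot: [2.431, 1.99, 0.002]
force: [-0.3, -1.4, 4.9]
gripper_width: 0.263
grasp_force: 20.0
time_s: 20.28
tool_pos: [0.4576, 0.2834, 0.1232]
eef_rot: [2.431, 1.989, 0.005]
force: [-0.3, -0.4, -0.9]
gripper_width: 0.264
grasp_force: 20.0
shift units [-0.0093  0.5427  0.0121] psi 78.6 spin 0.0 pos [0.4576 0.2834 0.1232] t 20.28
```

```bash
python3 -m jog '[{"xyz":[-0.002,0.1085,0],"spin":0,"gripper":-1},{"xyz":[-0.002,0.1085,0],"spin":0,"gripper":-1},{"xyz":[-0.002,0.1085,0],"spin":0,"gripper":-1},{"xyz":[-0.002,0.1085,0],"spin":0,"gripper":-1},{"xyz":[-0.002,0.1085,0],"spin":0,"gripper":-1}]' >/dev/null
python3 -m jog '[{"xyz":[0,0,0],"spin":0,"gripper":-1},{"xyz":[0,0,0],"spin":0,"gripper":-1},{"xyz":[0,0,0],"spin":0,"gripper":-1},{"xyz":[0,0,0],"spin":0,"gripper":-1},{"xyz":[0,0,0],"spin":0,"gripper":-1}]' >/dev/null
python3 -m jog '[{"xyz":[0,0,0],"spin":0,"gripper":-1},{"xyz":[0,0,0],"spin":0,"gripper":-1},{"xyz":[0,0,0],"spin":0,"gripper":-1}]'
python3 - <<'E'
from h import *
st=save("wrist","w8.png",None,1.25);go(.6165,.2488,.038,78.6,st)
import json;json.dump({k:np.array(v).tolist() for k,v in st.items()},open("w8.json","w"))
E
```

```text
time_s: 21.37
tool_pos: [0.6152, 0.248, 0.1221]
eef_rot: [2.43, 1.99, 0.001]
force: [-0.2, -0.4, 0.3]
gripper_width: 0.265
grasp_force: 20.0
shift units [0.0034 0.0038 0.2803] psi 78.63 spin 0.0004 pos [0.6152 0.248  0.1221] t 21.37
```

View pics/w8.png

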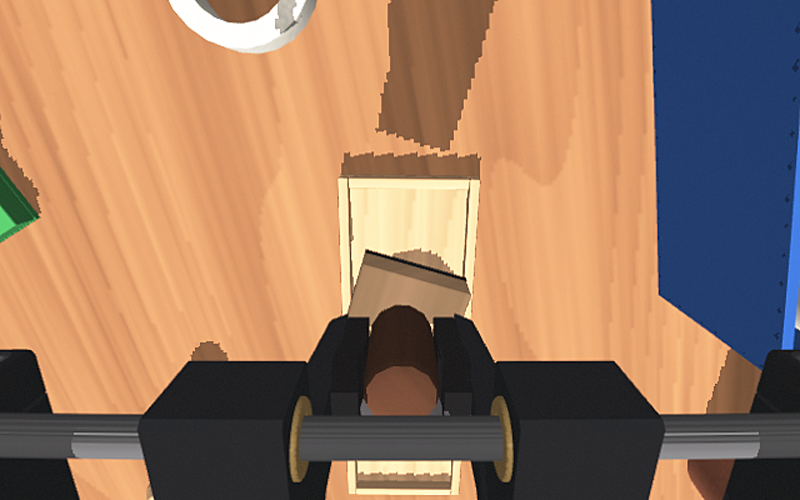

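Wrist view 8: the stamp is held upright over the end pocket, its base turned about 15°. Tray far edge (339,178)–(480,178).

```bash
python3 - <<'E'
from h import *
import json;st=json.load(open("w8.json"))
f=lambda u,v,z:at("wrist",u/1.25,v/1.25,z,st)
a,b=f(339,178,.014),f(480,178,.014);m=(a+b)/2;print(a,b,m)
u=np.array([np.cos(np.radians(78.6)),np.sin(np.radians(78.6))]);c=m-.117*u;print("long c",c,c+.076*u,c-.076*u)
go(*(c+.076*u),.038,78.6)
E
```

```text
[0.5877782  0.29730032] [0.6667993  0.28140877] [0.62728875 0.28935455]
long c [0.60416284 0.17466282] [0.6191848  0.24916343] [0.58914088 0.10016221]
shift units [0.0064 0.0118 0.2803] psi 78.62 spin 0.0003 pos [0.6153 0.248  0.1221] t 21.42
```

```bash
python3 -m jog '[{"xyz":[0.004,0.009,0.06],"spin":0,"gripper":-1},{"xyz":[0,0,0.1],"spin":0,"gripper":-1},{"xyz":[0,0,0.08],"spin":0,"gripper":-1},{"xyz":[0,0,0.04],"spin":0,"gripper":-1},{"xyz":[0,0,0],"spin":0,"gripper":-1}]' >/dev/null
python3 -m jog '[{"xyz":[0,0,0],"spin":0,"gripper":-1},{"xyz":[0,0,0],"spin":0,"gripper":-1},{"xyz":[0,0,0],"spin":0,"gripper":-1},{"xyz":[0,0,0],"spin":0,"gripper":-1},{"xyz":[0,0,0],"spin":0,"gripper":-1}]'
```

```text
time_s: 22.25
tool_pos: [0.619, 0.2485, 0.0386]
eef_rot: [2.431, 1.989, 0.002]
force: [-0.1, -0.7, -0.9]
gripper_width: 0.264
grasp_force: 20.0
```

```bash
python3 -m jog '[{"xyz":[0,0,0.009],"spin":0,"gripper":-1},{"xyz":[0,0,0],"spin":0,"gripper":-1},{"xyz":[0,0,0],"spin":0,"gripper":-1},{"xyz":[0,0,0],"spin":0,"gripper":-1}]'
python3 -m jog '[{"xyz":[0,0,0],"spin":0,"gripper":0.3},{"xyz":[0,0,0],"spin":0,"gripper":0.3},{"xyz":[0,0,0],"spin":0,"gripper":0.3},{"xyz":[0,0,0],"spin":0,"gripper":0.3},{"xyz":[0,0,-0.1],"spin":0,"gripper":0.3}]' >/dev/null
python3 -m jog '[{"xyz":[0,0,-0.13],"spin":0,"gripper":0.3},{"xyz":[0,0,-0.13],"spin":0,"gripper":0.3},{"xyz":[0,0,0],"spin":0,"gripper":0.3},{"xyz":[0,0,0],"spin":0,"gripper":0.3},{"xyz":[0,0,0],"spin":0,"gripper":0.3}]' 
python3 - <<'E'
from h import *
go(.446,.118,.14,78.6)
E
```

```text
time_s: 22.58
tool_pos: [0.6183, 0.2482, 0.0349]
eef_rot: [-2.431, -1.99, 0.0]
force: [0.5, -0.1, -0.3]
gripper_width: 0.268
grasp_force: 20.0
time_s: 23.42
tool_pos: [0.6183, 0.2483, 0.1431]
eef_rot: [2.431, 1.99, 0.0]
force: [-1.0, 0.5, 0.1]
gripper_width: 0.649
grasp_force: 0.0
shift units [-0.5392 -0.4772  0.0102] psi 78.6 spin -0.0 pos [0.6183 0.2483 0.1431] t 23.42
```

```bash
python3 -m jog '[{"xyz":[-0.09,-0.08,0],"spin":0,"gripper":0.4},{"xyz":[-0.09,-0.08,0],"spin":0,"gripper":0.4},{"xyz":[-0.09,-0.08,0],"spin":0,"gripper":0.4},{"xyz":[-0.09,-0.08,0],"spin":0,"gripper":0.4},{"xyz":[-0.09,-0.08,0],"spin":0,"gripper":0.4}]' >/dev/null
python3 -m jog '[{"xyz":[-0.09,-0.08,0],"spin":0,"gripper":0.4},{"xyz":[0,0,0],"spin":0,"gripper":0.4},{"xyz":[0,0,0],"spin":0,"gripper":0.4},{"xyz":[0,0,0],"spin":0,"gripper":0.4},{"xyz":[0,0,0],"spin":0,"gripper":0.4}]' >/dev/null
python3 -m jog '[{"xyz":[0,0,0],"spin":0,"gripper":0.4},{"xyz":[0,0,0],"spin":0,"gripper":0.4},{"xyz":[0,0,0],"spin":0,"gripper":0.4}]'
python3 - <<'E'
from h import *
st=save("wrist","w9.png",None,1.25);go(.446,.1325,.012,78.6,st)
import json;json.dump({k:np.array(v).tolist() for k,v in st.items()},open("w9.json","w"))
E
```

```text
time_s: 24.5
tool_pos: [0.4459, 0.1184, 0.143]
eef_rot: [-2.431, -1.99, 0.0]
force: [0.4, 0.2, 0.4]
gripper_width: 0.701
grasp_force: 0.0
shift units [ 0.046  -0.009   0.4366] psi 78.63 spin 0.0003 pos [0.4459 0.1184 0.143 ] t 24.5
```

View pics/w9.png

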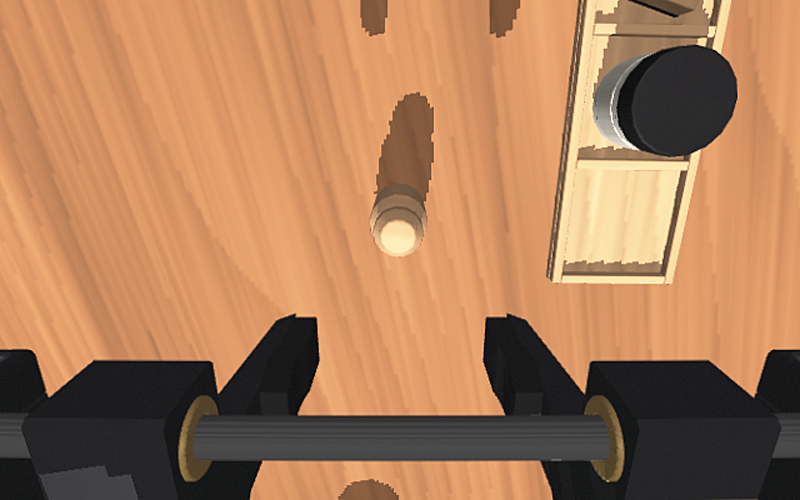

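Wrist view 9: doll head centre at (399,234). Long tray near edge (549,281)–(672,283), with the jar in the middle pocket.

```bash
python3 - <<'E'
from h import *
import json;st=json.load(open("w9.json"))
f=lambda u,v,z:at("wrist",u/1.25,v/1.25,z,st)
c=f(399,234,.0575);print(c);go(*c,.012,78.6,st)
m=(f(549,281,.014)+f(672,283,.014))/2;u=np.array([np.cos(np.radians(78.6)),np.sin(np.radians(78.6))]);print("pocket",m+.041*u)
E
```

```text
[0.44687539 0.13459637]
shift units [ 0.0535 -0.0075  0.4366] psi 78.63 spin 0.0003 pos [0.4459 0.1184 0.143 ] t 24.5
pocket [0.58495262 0.10206771]
```

```bash
python3 -m jog '[{"xyz":[0.053,-0.008,0.05],"spin":0,"gripper":0.4},{"xyz":[0,0,0.13],"spin":0,"gripper":0.4},{"xyz":[0,0,0],"spin":0,"gripper":0.4},{"xyz":[0,0,0.13],"spin":0,"gripper":0.4},{"xyz":[0,0,0.123],"spin":0,"gripper":0.4}]' >/dev/null
python3 -m jog '[{"xyz":[0,0,0],"spin":0,"gripper":0.4},{"xyz":[0,0,0],"spin":0,"gripper":0.4},{"xyz":[0,0,0],"spin":0,"gripper":0.4},{"xyz":[0,0,0],"spin":0,"gripper":0.4},{"xyz":[0,0,0],"spin":0,"gripper":0.4}]'
```

```text
time_s: 25.38
tool_pos: [0.4484, 0.1346, 0.0158]
eef_rot: [2.43, 1.988, 0.007]
force: [0.8, -0.4, -0.1]
gripper_width: 0.703
grasp_force: 0.0
```

```bash
python3 -m jog '[{"xyz":[0,0,0.008],"spin":0,"gripper":0.4},{"xyz":[0,0,0],"spin":0,"gripper":0.4},{"xyz":[0,0,0],"spin":0,"gripper":-1},{"xyz":[0,0,0],"spin":0,"gripper":-1},{"xyz":[0,0,0],"spin":0,"gripper":-1}]' 12
python3 -m jog '[{"xyz":[0,0,0],"spin":0,"gripper":-1},{"xyz":[0,0,0],"spin":0,"gripper":-1},{"xyz":[0,0,0],"spin":0,"gripper":-1},{"xyz":[0,0,0],"spin":0,"gripper":-1},{"xyz":[0,0,0],"spin":0,"gripper":-1}]'
python3 -m jog '[{"xyz":[0,0,-0.1],"spin":0,"gripper":-1},{"xyz":[0,0,-0.13],"spin":0,"gripper":-1},{"xyz":[0,0,-0.03],"spin":0,"gripper":-1},{"xyz":[0,0,0],"spin":0,"gripper":-1},{"xyz":[0,0,0],"spin":0,"gripper":-1}]' 
python3 - <<'E'
from h import *
go(.587,.1,.09,78.6)
E
```

```text
time_s: 25.8
tool_pos: [0.4461, 0.1341, 0.0109]
eef_rot: [2.431, 1.99, 0.0]
force: [-0.4, 0.2, -0.6]
gripper_width: 0.499
grasp_force: 0.0
time_s: 26.22
tool_pos: [0.446, 0.134, 0.0107]
eef_rot: [-2.431, -1.99, 0.0]
force: [-0.3, -0.3, 0.7]
gripper_width: 0.381
grasp_force: 12.0
time_s: 26.63
tool_pos: [0.4463, 0.1341, 0.0889]
eef_rot: [2.431, 1.989, 0.002]
force: [1.1, -1.5, -0.6]
gripper_width: 0.381
grasp_force: 12.0
shift units [-0.0187  0.4821 -0.0031] psi 78.6 spin -0.0 pos [0.4463 0.1341 0.0889] t 26.63
```

```bash
python3 -m jog '[{"xyz":[-0.004,0.0964,0],"spin":0,"gripper":-1},{"xyz":[-0.004,0.0964,0],"spin":0,"gripper":-1},{"xyz":[-0.004,0.0964,0],"spin":0,"gripper":-1},{"xyz":[-0.004,0.0964,0],"spin":0,"gripper":-1},{"xyz":[-0.004,0.0964,0],"spin":0,"gripper":-1}]' >/dev/null
python3 -m jog '[{"xyz":[0,0,0],"spin":0,"gripper":-1},{"xyz":[0,0,0],"spin":0,"gripper":-1},{"xyz":[0,0,0],"spin":0,"gripper":-1},{"xyz":[0,0,0],"spin":0,"gripper":-1},{"xyz":[0,0,0],"spin":0,"gripper":-1}]' >/dev/null
python3 -m jog '[{"xyz":[0,0,0],"spin":0,"gripper":-1},{"xyz":[0,0,0],"spin":0,"gripper":-1},{"xyz":[0,0,0],"spin":0,"gripper":-1},{"xyz":[0,0,0],"spin":0,"gripper":-1}]'
python3 - <<'E'
from h import *
st=save("wrist","w10.png",None,1.25);go(.587,.1,.02,78.6,st)
E
```

```text
time_s: 27.8
tool_pos: [0.5865, 0.0997, 0.089]
eef_rot: [2.431, 1.99, 0.001]
force: [0.1, -0.4, 0.4]
gripper_width: 0.376
grasp_force: 12.0
shift units [0.0012 0.0014 0.2301] psi 78.61 spin 0.0001 pos [0.5865 0.0997 0.089 ] t 27.8
```

View pics/w10.png

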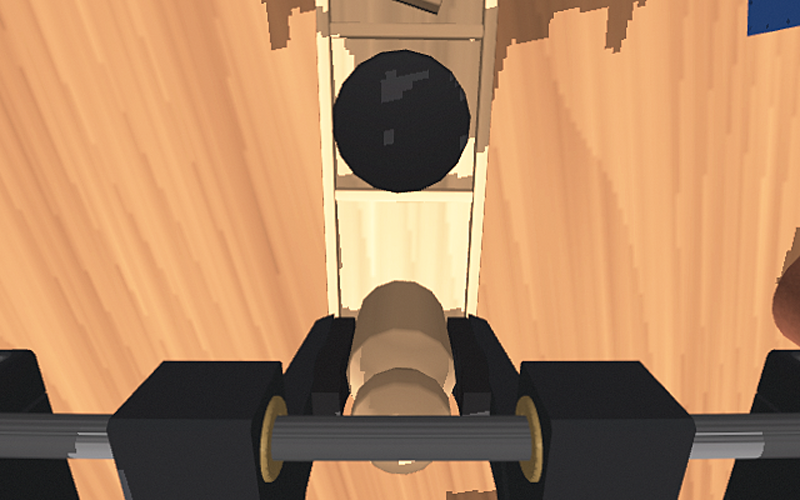

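Wrist view 10: the doll is upright and centred over the near pocket of the long tray. The jar at (402,121) stands in the middle pocket. I'll lower it now.

```bash
python3 -m jog '[{"xyz":[0,0,0.1],"spin":0,"gripper":-1},{"xyz":[0,0,0.08],"spin":0,"gripper":-1},{"xyz":[0,0,0.048],"spin":0,"gripper":-1},{"xyz":[0,0,0],"spin":0,"gripper":-1},{"xyz":[0,0,0],"spin":0,"gripper":-1}]' >/dev/null
python3 -m jog '[{"xyz":[0,0,0],"spin":0,"gripper":-1},{"xyz":[0,0,0],"spin":0,"gripper":-1},{"xyz":[0,0,0],"spin":0,"gripper":-1},{"xyz":[0,0,0],"spin":0,"gripper":-1},{"xyz":[0,0,0],"spin":0,"gripper":-1}]'
```

```text
time_s: 28.68
tool_pos: [0.587, 0.0996, 0.021]
eef_rot: [2.431, 1.989, 0.001]
force: [-0.7, 0.3, -0.5]
gripper_width: 0.377
grasp_force: 12.0
```

```bash
python3 -m jog '[{"xyz":[0,0,0.01],"spin":0,"gripper":-1},{"xyz":[0,0,0],"spin":0,"gripper":-1},{"xyz":[0,0,0],"spin":0,"gripper":-1},{"xyz":[0,0,0],"spin":0,"gripper":-1},{"xyz":[0,0,0],"spin":0,"gripper":-1}]'
python3 -m jog '[{"xyz":[0,0,0],"spin":0,"gripper":0.2},{"xyz":[0,0,0],"spin":0,"gripper":0.2},{"xyz":[0,0,0],"spin":0,"gripper":0.2},{"xyz":[0,0,0],"spin":0,"gripper":0.2},{"xyz":[0,0,-0.06],"spin":0,"gripper":0.2}]'
python3 -m jog '[{"xyz":[0,0,-0.13],"spin":0,"gripper":0.2},{"xyz":[0,0,-0.13],"spin":0,"gripper":0.2},{"xyz":[0,0,-0.13],"spin":0,"gripper":0.2},{"xyz":[0,0,-0.13],"spin":0,"gripper":0.2},{"xyz":[0,0,-0.13],"spin":0,"gripper":0.2}]' >/dev/null
python3 -m jog '[{"xyz":[-0.1,-0.1,0],"spin":0,"gripper":0.2},{"xyz":[-0.1,-0.1,0],"spin":0,"gripper":0.2},{"xyz":[-0.1,-0.1,0],"spin":0,"gripper":0.2},{"xyz":[-0.1,-0.1,0],"spin":0,"gripper":0.2},{"xyz":[-0.1,-0.1,0],"spin":0,"gripper":0.2}]' >/dev/null
python3 -m jog '[{"xyz":[0,0,0],"spin":0,"gripper":0.2},{"xyz":[0,0,0],"spin":0,"gripper":0.2},{"xyz":[0,0,0],"spin":0,"gripper":0.2},{"xyz":[0,0,0],"spin":0,"gripper":0.2},{"xyz":[0,0,0],"spin":0,"gripper":0.2}]'
python3 - <<'E'
from h import *
save("scene","s1.png",(150,120,450,340),2.6)
E
```

```text
time_s: 29.1
tool_pos: [0.5865, 0.0996, 0.0172]
eef_rot: [-2.431, -1.99, 0.0]
force: [-0.4, 0.4, 0.5]
gripper_width: 0.382
grasp_force: 12.0
time_s: 29.52
tool_pos: [0.5835, 0.0991, 0.0321]
eef_rot: [-2.428, -1.987, 0.009]
force: [-0.3, -1.4, -0.6]
gripper_width: 0.594
grasp_force: 0.0
time_s: 30.77
tool_pos: [0.4142, -0.0152, 0.2305]
eef_rot: [2.43, 1.991, 0.0]
force: [0.4, 0.4, 0.3]
gripper_width: 0.599
grasp_force: 0.0
```

View pics/s1.png

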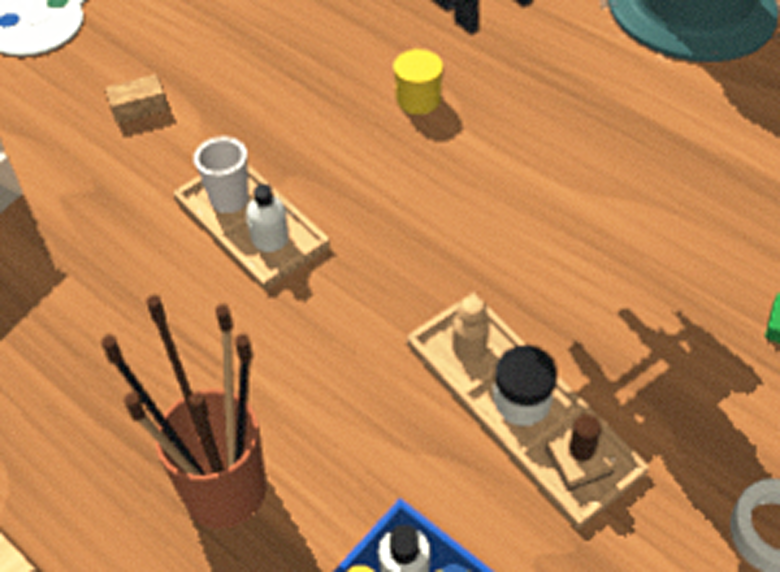

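The scene crop shows everything upright in its pocket: cup (225,175), bottle (267,220), doll (470,325), jar (525,385), stamp (583,450). The cork and tape are untouched, so I'm handing the job in.

```bash
python3 -c "
from plant import env
print(env.sign_off())"
```

```text
the job is handed in; nothing more can be done
None
```

Both kits are made up and handed in at about 31 s: the cup and bottle are in the short tray, and the doll, jar (middle) and stamp are in the long tray, all upright in the final picture with the tape and cork left alone; the hand-in returned no verdict.

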